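# Unlock the tight locating block, rock it out of its holder and hold it clear

### The arm

A 6-joint arm with a two-finger parallel gripper is mounted at the origin on a cart in front of the work surface, level with it; the furniture and walls round the work are solid. World frame = base frame: x ahead of the robot, y to its left, z up, the work surface at z = 0. Lengths are in m, angles in rad, forces in N, time in s.
With the tool pointing down it reaches from about 0.375 to 0.9 m from the base axis. Payload 3.1 kg.
Tool frame: the origin (TCP) lies midway between the tips of the shut fingers; the grasp point (between the pads) lies 19 mm behind it; z points along the fingers, x is the direction in which the jaws open and shut, and the axes are right-handed (so a half turn about z gives the same grasp; the last joint's range is limited). The gripper opens to 85 mm and grips with 20 to 120 N. Pads are 22 mm wide; open, the fingers measure 114 mm over their backs; the gripper's body (76 mm by 85 mm) begins 54 mm behind the grasp point. The pads swing forward as they close: fully open they stand 13 mm farther back than shut.
Start: joints at [1.093, 0.527, 1.433, -0, 1.181, -0.178], TCP at [0.185, 0.597, 0.231] pointing down, gripper open.
Joint ranges: [-3.08, 3.08], [-0.75, 2.2], [0.22, 2.44], [-1.43, 4.57], [0, 2.65], [-2.85, 2.85]. Speed limits (rad/s): [2.79, 2.79, 3.14, 3.14, 3.14, 3.14].

### API

Orientations are given as a unit quaternion [x, y, z, w].
In Python, from station import * gives the robot as it stands.
- The arm moves only by the tool servo_tool, never from a script. Its argument "targets" is a list of rows, each a list of 6 numbers: the shift along the tool's x, y, z in mm, then the turn, a rotation vector about the tool's x, y, z in degrees. A call has 1 to 10 rows; each row is the pose to reach, as a shift and turn from the pose commanded when the call began, along the tool's axes at that moment; what a row does not reach only later rows make up. A row lasts 1/8 s, in which the tool goes at most 62.5 mm and 10.7 degrees, less where a joint would pass 70% of its speed; a pose out of reach is approached as far as the arm can. A call with a gripper value outside its range is refused whole. "gripper" is the finger opening in mm, from 0 to 85.4, set as the call begins (left out, the last holds). The fingers move at their own pace and stop on an object; "newtons" is the grip in N (left out, the last holds). Time passes only in rows, so rows that repeat a pose let the fingers close. It gives the time, the measured TCP pose, the force and the opening at its end, in the units of the state.
- sense(): the state, without advancing time (a new reading comes with each control period).
- snapshot(name): name is "side" or "top" or "wrist"; returns a dict with "color" (420x560x3 uint8, red, green, blue), "vfov" (degrees; the focal length in pixels is half the picture's height over the tangent of half this angle, whatever the lens; pixels are square), "cx", "cy" (the principal point, pixels), "R" (3x3) and "t" (3): a world point X has camera coordinates R X + t. Camera axes: x right, y down, z forward; pixel columns grow to the right and rows downward; lengths in m; the calibration is good to about 2 mm. A picture is of the moment at which its call begins. There is no depth.
- sign_off(): hands the job in, once; it reports no verdict.
The state is a dict: "t": time; "q": joint angles; "qd": joint speeds; "tau": joint torques, N m; "tcp_pos": TCP position; "tool_rot": TCP orientation; "force": force on the tool from outside, world axes, zero at the start; "ft_torque": the same for the moment, N m; "finger_gap": opening from 0.0 (shut) to 1.0 (fully open).
Only numpy, scipy, OpenCV 4.12 (cv2) and the standard library are available. Lean on these libraries where they do the work, as an engineer would, in place of code of your own. Each camera call takes 0.05 s, during which the arm holds its last target. There are 200 camera calls.

### The job

The steel locating block is stuck tight in its holder and locked down by the post beside it. Turn the locking post until the flat side of its D-shaped disc faces the block squarely, then grip the block by its upright lug and work it loose by rocking it from side to side, toward one sprung jaw and then the other, several times over - a straight pull would only lift the whole holder, which must stay standing on the bench. Finish while still holding the block upright over its pocket, just clear, its underside about 2 cm above the jaw housings, and leave the post and the other things on the bench as they are.

Things in the scene. Friction and masses are not known exactly. Their poses are not given: they have to be found in the camera images.
- holder: Holder standing loose on the bench, 1.25 kg; origin on the bench under the pocket's centre. Dark steel base plate, x -35 to +57, y +-62, 10 mm thick (its top is the pocket floor). Aluminium cheeks at x +-15 to +-24 mm, tops z 26, leave the block 1.2 mm play each side. Aluminium jaw housings at y +-38 to +-58, x +-18 mm, tops z 30 (highest round the pocket). The locking post stands on the +x side.
- jaw_left (a joint): Travel of the sprung jaw at holder +y, m: -0.003 (right in) to 0.005; about 0 while it presses on the block. Steel bar 10 mm thick, parallel to x, axis at y 30, z 21 mm. It and its twin press on the block's end faces with about 18 N (1.5 N/mm) and let go when the underside is about 16 mm above the pocket floor.
- jaw_right (a joint): The same jaw at holder -y. Pulled straight up, the block resists with about 20 N, more than the holder weighs, so the holder lifts. Tilted to and fro about x by 0.1 rad or more, centre of rotation at the jaws' height, with each end's up-and-down travel larger than the lift in that time (some 2 mm of lift a stroke), it climbs with little force.
- block: Steel locating block, 0.2 kg; origin at the centre of its underside; when seated 10 mm above the bench and parallel to the holder. Lower part 28 x 50 x 22 mm (x, y, z); on it, central, an upright lug 12 x 36 mm (x, y) from z 22 to 64 mm. Grip the lug across its 36 mm, along y, and rock about x. The post's disc, when locked, overlaps the 8 mm shoulder on its +x side.
- block_grip (a point): Centre of the upper part of the block's lug, 52 mm above the block's underside (62 mm above the bench when seated), 12 mm below the lug's top.
- post (a joint): Angle of the locking post about its upright axis, rad, counter-clockwise from above, -1.6 to 1.6; at 0 the flat side of the disc faces the block squarely (looks along the holder's -x) and the block is free; beyond about 0.4 either way the disc overlaps the block's shoulder and locks it. Stiff (0.04 N m), stays where it is left.
- post_grip (a point): On the post's axis, 36 mm in holder +x from the pocket's centre, 90 mm above the bench, in the middle of the round black knurled grip (25 mm diameter, 77 to 103 mm above the bench, so higher than the block's lug, whose top is at 74 mm). A thin bar on its top points to the flat side. Below: an 18 mm stem and the steel D-disc.
- post_flat (a point): Middle of the flat side of the post's D-shaped disc (54 mm diameter, flat 14 mm from the axis, 33.5 to 40 mm above the bench): the direction from post_grip to here, seen from above, is the way the flat faces.
- rouge_tin: Round polish tin, 62 mm across, 22 mm high, a bystander; origin under its centre.
- charcoal_block: Charcoal soldering block, 48 x 70 x 28 mm, a bystander; origin under its centre.
- ring_clamp: Wooden ring clamp lying along its y axis, 24 x 120 x 24 mm, a bystander; origin under its centre.
There are look-alikes about, which are no part of the job. Leave any blue or turquoise look-alike of the block alone.

How it is judged:
On the way, in this order (a step that is already met when the one before it is completed fails the run):
1. the post is turned so that its flat side faces the block (within 0.26 rad), the block still seated (value of joint post between -0.26 and 0.26 rad and z of block in the frame of holder below 0.026 m), for 0.2 s.
2. the block, still between the jaws, is rocked at least 0.06 rad toward the holder's +y side (angle between the z axis of block and the z axis of holder, either way round above 0.06 rad and y of block_grip in the frame of holder above 0.001 m and z of block in the frame of holder below 0.026 m), for 0.05 s.
3. the block, still between the jaws, is rocked at least 0.06 rad toward the holder's -y side (angle between the z axis of block and the z axis of holder, either way round above 0.06 rad and y of block_grip in the frame of holder below -0.001 m and z of block in the frame of holder below 0.026 m), for 0.05 s.
4. the block is free of the holder and held over it (z of block in the frame of holder between 0.034 and 0.08 m and horizontal distance between block and holder below 0.03 m and contact force between the fingers and block above 1 N and contact force between block and holder below 0.1 N), for 0.2 s.
At the end, for the whole second after the job is handed in: Fingers hold the block still and upright (10 degrees), over its pocket (30 mm), underside 4 to 50 mm above the jaw housings, touching nothing of the holder; the holder stands flat on the bench (3 mm, 0.03 rad), the post's flat faces the block (0.35 rad) (all of step 4 and angle between block's own z axis and vertical below 0.17 rad and linear speed of block below 0.02 m/s and value of joint post between -0.35 and 0.35 rad and height (world z) of holder below 0.003 m and angle between holder's own z axis and vertical below 0.03 rad); the arm keeps its last pose, push and grip.
It fails at once if the holder is lifted off the bench (over 10 mm) or tipped (over 0.15 rad) (height (world z) of holder above 0.01 m or angle between holder's own z axis and vertical above 0.15 rad).
It fails at once if the round tin is moved more than 30 mm (distance of rouge_tin from where it was at the start of the episode above 0.03 m).
It fails at once if the charcoal block is moved more than 30 mm (distance of charcoal_block from where it was at the start of the episode above 0.03 m).
It fails at once if the ring clamp is moved more than 30 mm (distance of ring_clamp from where it was at the start of the episode above 0.03 m).
It also fails if it takes over 51 s, if anything falls off the work surface, if the arm or the gripper's body presses on something with over 40 N, if the wrist force passes 120 N, or if a joint passes its speed limit or range.

## Working session

There is one attempt and no reset: what is moved stays moved. The work goes in short steps, Python scripts to look and compute and a tool call to move; the robot and the scene stay as the last step left them, time stands still between calls to the robot, and variables do not carry over. Pictures are saved under pics/ and viewed, about 8 in all and at most 12, crops included, and the job is handed in when it is done.

Besides the shell and the picture viewer there is one more tool, called after "Emit:" in YAML: its name, and indented under it one key for each argument. servo_tool: Moves the arm, as the interface text tells. Its arguments: {"type":"object","properties":{"targets":{"type":"array","items":{"type":"array","items":{"type":"number"}}},"gripper":{"type":"number"},"newtons":{"type":"number"}},"required":["targets"]}

```bash
mkdir -p pics; ls
python3 - <<'E'
from station import *
import cv2,numpy as np
s=sense();print(s)
ims=[]
for n in("side","top"):
    d=snapshot(n);cv2.imwrite(f"pics/{n}0.png",d["color"][:,:,::-1]);np.savez(f"{n}0.npz",**d)
    print(n,d["vfov"],d["cx"],d["cy"],d["R"],d["t"])
E
```

```text
pics
{'t': 0.0, 'q': array([ 1.09252513e+00,  5.28460122e-01,  1.43390812e+00,  1.72742530e-05,
        1.18142308e+00, -1.78525049e-01]), 'qd': array([ 2.51982738e-04, -1.07827105e-03,  1.78447071e-03, -6.74638907e-05,
       -5.00952385e-04,  1.44842635e-03]), 'tau': array([ 7.81744966e-04, -4.42345548e+01, -1.78024399e+01, -2.42863980e-04,
        8.32066726e-03, -1.82862732e-05]), 'tcp_pos': array([0.1841917 , 0.59648366, 0.2303355 ]), 'tool_rot': array([ 8.04761579e-01,  5.93597163e-01, -9.90043311e-04,  4.77921707e-04]), 'force': array([0.46020854, 0.64977572, 0.92116187]), 'ft_torque': array([-0.02279936, -0.00067647, -0.01441922]), 'finger_gap': 1.0043196323163228}
side 43.64311616693173 274.2334307440605 213.40545390160136 [[-0.07787729 -0.99689148  0.01193756]
 [-0.84662133  0.0598056  -0.52882474]
 [ 0.52646695 -0.05129002 -0.84864709]] [-0.16403597  0.50994879  0.94128557]
top 53.34569236929201 281.831552659362 201.1394532237484 [[ 0.01780501 -0.99982645  0.00548148]
 [-0.987711   -0.01844013 -0.1551997 ]
 [ 0.15527384 -0.00265078 -0.98786791]] [-0.22266024  0.55901289  0.91101473]
```

View pics/top0.png

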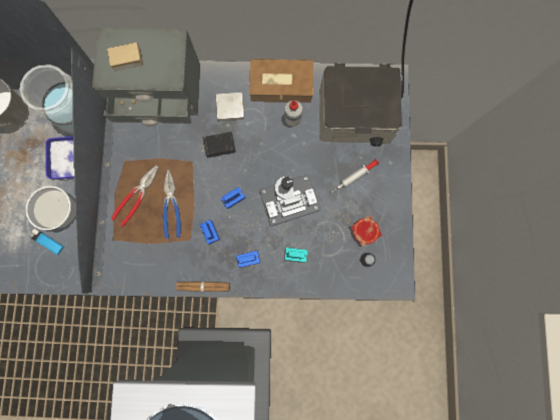

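View pics/side0.png

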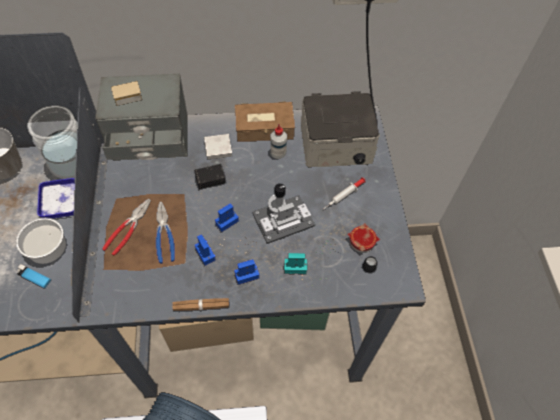

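The holder is at about (290,203) in the top view with the black post knob at (287,184). In the side view it is at (284,216), with the knob at (280,190). Next I'll zoom in and cast rays.

```bash
cat > h.py <<'E'
import numpy as np,cv2
from scipy.spatial.transform import Rotation as Ro
def ray(d,u,v,z):
    f=210/np.tan(np.radians(float(d["vfov"]))/2)
    c=np.array([(u-d["cx"])/f,(v-d["cy"])/f,1.]); R=np.array(d["R"]);o=-R.T@d["t"];w=R.T@c
    return o+w*(z-o[2])/w[2]
def proj(d,X):
    f=210/np.tan(np.radians(float(d["vfov"]))/2);c=np.array(d["R"])@X+d["t"]
    return np.array([f*c[0]/c[2]+d["cx"],f*c[1]/c[2]+d["cy"]])
E
python3 - <<'E'
from h import *
d=dict(np.load("top0.npz"));e=dict(np.load("side0.npz"))
print(ray(d,290,203,.0),ray(d,287,183,.103),ray(e,280,187,.103),ray(e,284,219,0))
for n,x,y in(("top",245,160),("side",240,170)):
    dd=np.load(n+"0.npz")["color"][y:y+75,x:x+90,::-1];cv2.imwrite(f"pics/{n}c.png",cv2.resize(dd,None,fx=4.4,fy=6 and 4.4,interpolation=cv2.INTER_CUBIC))
a=cv2.imread("pics/topc.png");b=cv2.imread("pics/sidec.png");cv2.imwrite("pics/crop.png",np.hstack([a,b]))
E
```

```text
[ 0.56579856 -0.23215664  0.        ] [ 0.59356958 -0.22271815  0.103     ] [ 0.59227577 -0.2225655   0.103     ] [ 0.57011833 -0.23249796  0.        ]
```

View pics/crop.png

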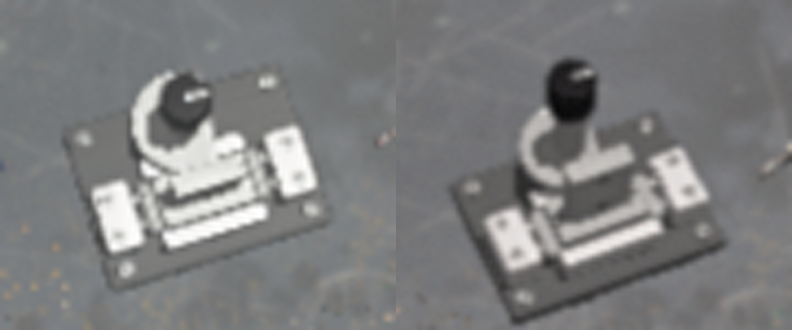

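The holder's yaw is about +17° (its +x points away from the robot). The post's bar and flat face holder −y or thereabouts, so the post angle is about +1.45 rad. I'll work out the approach and look from close by.

```bash
cat >> h.py <<'E'
def go(s,pos,yaw):  # shift mm, rotvec deg in tool axes, tool straight down with tool x at yaw (deg)
    R0=Ro.from_quat(s["tool_rot"]);R1=Ro.from_euler('z',yaw,degrees=True)*Ro.from_euler('x',180,degrees=True)
    sh=R0.inv().apply(np.array(pos)-s["tcp_pos"])*1000; rv=np.degrees((R0.inv()*R1).as_rotvec())
    print("move",sh.round(1),rv.round(2))
E
python3 - <<'E'
from station import *
from h import *
go(sense(),[.56,-.22,.26],11)
E
```

```text
move [-669.2  600.1  -28.5] [4.000e-02 1.100e-01 6.182e+01]
```

Emit:
servo_tool:
  targets:
    - [-669,600,-28,0,0,62]
    - [-669,600,-28,0,0,62]
    - [-669,600,-28,0,0,62]
    - [-669,600,-28,0,0,62]
    - [-669,600,-28,0,0,62]
    - [-669,600,-28,0,0,62]
    - [-669,600,-28,0,0,62]
    - [-669,600,-28,0,0,62]
    - [-669,600,-28,0,0,62]
    - [-669,600,-28,0,0,62]

```text
t: 1.35
tcp_pos: [0.4461, 0.0276, 0.2508]
tool_rot: [0.996, 0.094, 0.0, -0.0]
force: [1.6, 1.7, -0.7]
finger_gap: 1.0
```

Run:
```python
from station import *
from h import *
go(sense(),[.56,-.22,.26],11)
```

```text
move [ 65.5 264.6  -9.3] [-0.02 -0.01 -0.21]
```

Emit:
servo_tool:
  targets:
    - [65,264,-9,0,0,0]
    - [65,264,-9,0,0,0]
    - [65,264,-9,0,0,0]
    - [65,264,-9,0,0,0]
    - [65,264,-9,0,0,0]
    - [65,264,-9,0,0,0]
    - [65,264,-9,0,0,0]

```text
t: 2.22
tcp_pos: [0.5581, -0.216, 0.2592]
tool_rot: [0.996, 0.095, -0.001, -0.001]
force: [-0.3, 0.1, -0.2]
finger_gap: 0.999
```

Run:
```python
from station import *
from h import *
s=sense();print(s["tcp_pos"])
d=snapshot("wrist");cv2.imwrite("pics/w0.png",d["color"][:,:,::-1]);np.savez("w0.npz",**d)
print(d["vfov"],-d["R"].T@d["t"]); print(proj(d,np.array([.593,-.2225,.103])))
```

```text
[ 0.55810641 -0.21604176  0.25919754]
61.83961245524046 [ 0.54220395 -0.13620102  0.40113297]
[317.03435052 199.46712379]
```

View pics/w0.png

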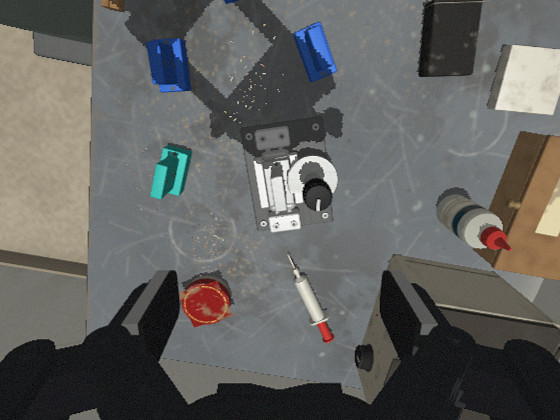

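The wrist view shows the holder at (285,178): housings at (272,138) and (285,223), the lug at about (278,190), and the knob at (317,190) with its bar pointing down. I'll crop in to get accurate pixels.

Run:
```python
import numpy as np,cv2
c=np.load("w0.npz")["color"][112:242,232:347,::-1]
cv2.imwrite("pics/w0c.png",cv2.resize(c,None,fx=4.5,fy=4.5,interpolation=cv2.INTER_CUBIC))
```

```text
(no output)
```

View pics/w0c.png

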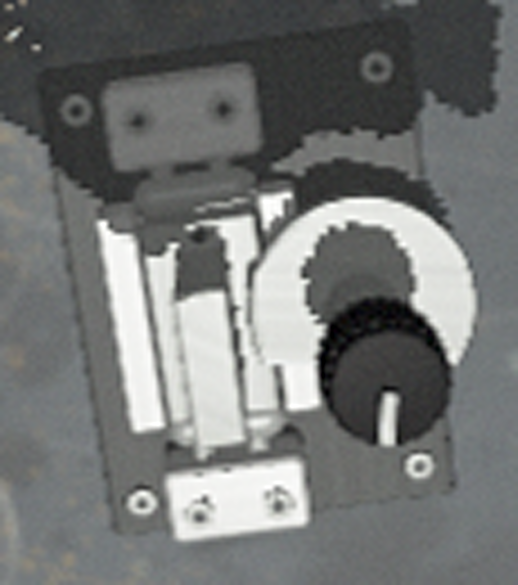

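Run:
```python
from h import *
d=dict(np.load("w0.npz"))
P=lambda u,v,z:ray(d,232+(u+.5)/4.5-.5,112+(v+.5)/4.5-.5,z)
pl=[P(*p,.010) for p in((40,72),(413,15),(455,490),(112,532))]
H1=np.mean([P(*p,.030) for p in((103,85),(255,65),(262,152),(112,172))],0)
H2=np.mean([P(*p,.030) for p in((168,475),(303,457),(308,525),(178,541))],0)
print("plate sizes",[np.linalg.norm(pl[i]-pl[(i+1)%4]).round(4) for i in range(4)])
y=H1-H2;print("housing",H1,H2,np.linalg.norm(y),"yaw",np.degrees(np.arctan2(-y[0],y[1])))
e=pl[0]-pl[3]+pl[1]-pl[2];yaw=np.arctan2(-e[0],e[1]);print("yaw plate",np.degrees(yaw))
x=np.array([np.cos(yaw),np.sin(yaw),0]);c=np.mean(pl,0);print("origin plate",c-.011*x,"housing",(H1+H2)/2)
k=P(387,381,.103);g=P(364,310,.04);b=P(388,443,.105);print("knob",k,"disc",g,"exp",c+.025*x)
b0=P(390,392,.105);v=b-k;print("bar deg",np.degrees(np.arctan2(v[1],v[0])),np.degrees(np.arctan2(*(b-b0)[1::-1])))
lt=np.mean([P(*p,.074) for p in((175,300),(225,290),(243,440),(195,447))],0);print("lug",lt)
```

```text
plate sizes [np.float64(0.0913), np.float64(0.1235), np.float64(0.092), np.float64(0.1219)]
housing [ 0.54425921 -0.1865209   0.03      ] [ 0.57560141 -0.27749337  0.03      ] 0.09622017783715243 yaw 19.010062780725573
yaw plate 18.155991907273542
origin plate [ 0.55985724 -0.23123013  0.01      ] housing [ 0.55993031 -0.23200714  0.03      ]
knob [ 0.59284327 -0.21950161  0.103     ] disc [ 0.59432148 -0.22104736  0.04      ] exp [ 0.59406486 -0.22001234  0.01      ]
bar deg -77.1896740147031 -79.25991037779012
lug [ 0.55955707 -0.23251492  0.074     ]
```

Measurements agree: the holder origin is at (0.560, −0.2315), yaw 18.5°, the post axis at (0.594, −0.220), and the post angle is about +83°. Next I'll grip the knob.

Run:
```python
from station import *
from h import *
go(sense(),[.594,-.220,.0745],12)
```

```text
move [ 34.6  11.2 184.9] [-0.09  0.07 -1.11]
```

Emit:
servo_tool:
  targets:
    - [34.5,11,50,0,0,-1]
    - [34.5,11,100,0,0,-1]
    - [34.5,11,130,0,0,-1]
    - [34.5,11,160,0,0,-1]
    - [34.5,11,185,0,0,-1]
    - [34.5,11,185,0,0,-1]
  gripper: 50

```text
t: 3.02
tcp_pos: [0.5937, -0.2197, 0.0734]
tool_rot: [0.995, 0.104, -0.002, -0.001]
force: [0.5, 0.9, 0.6]
finger_gap: 0.585
```

Emit:
servo_tool:
  targets:
    - [0,0,0,0,0,0]
    - [0,0,0,0,0,0]
    - [0,0,0,0,0,0]
    - [0,0,0,0,0,0]
    - [0,0,0,0,0,0]
  gripper: 15
  newtons: 50

```text
t: 3.65
tcp_pos: [0.5945, -0.2217, 0.0764]
tool_rot: [0.995, 0.103, -0.0, -0.0]
force: [-4.5, 0.5, 6.3]
finger_gap: 0.278
```

Run:
```python
from station import *
from h import *
s=sense();print(s["force"],s["ft_torque"],s["finger_gap"]*85.4);go(s,[.594,-.220,.0745],-71.5)
```

```text
[-4.50545985  0.51414916  6.29162337] [0.10618892 0.56652602 0.05386617] 23.703482249040697
move [-0.1 -1.7  1.9] [2.000e-02 3.000e-02 8.333e+01]
```

Emit:
servo_tool:
  targets:
    - [0,0,0,0,0,9]
    - [0,0,0,0,0,18]
    - [0,0,0,0,0,27]
    - [0,0,0,0,0,36]
    - [0,0,0,0,0,45]
    - [0,0,0,0,0,54]
    - [0,0,0,0,0,63]
    - [0,0,0,0,0,72]
    - [0,0,0,0,0,81]
    - [0,0,0,0,0,84]

```text
t: 4.9
tcp_pos: [0.5948, -0.2219, 0.0764]
tool_rot: [0.808, -0.59, 0.0, 0.0]
force: [-3.3, 0.9, 6.1]
finger_gap: 0.275
```

Emit:
servo_tool:
  targets:
    - [0,0,0,0,0,0]
    - [0,0,0,0,0,0]
    - [0,0,0,0,0,0]

```text
t: 5.28
tcp_pos: [0.5948, -0.2219, 0.0764]
tool_rot: [0.808, -0.589, 0.0, 0.0]
force: [-4.4, 1.5, 5.9]
finger_gap: 0.272
```

Run:
```python
from station import *
from h import *
s=sense();print(s["force"],s["ft_torque"],s["finger_gap"]*85.4);go(s,[.594,-.220,.0745],-71.5)
```

```text
[-4.35561875  1.54636984  5.92115446] [ 0.02138147  0.56626082 -0.07998201] 23.266292233664775
move [-2.   0.2  1.9] [ 0.   -0.03 -0.68]
```

Next I'll release, rise, and back off to look at the post and re-measure the block.

Emit:
servo_tool:
  targets:
    - [0,0,0,0,0,0]
    - [0,0,0,0,0,0]
    - [0,0,0,0,0,0]
    - [0,0,-60,0,0,0]
    - [0,0,-110,0,0,0]
    - [0,30,-120,0,0,0]
    - [0,30,-120,0,0,0]
    - [0,30,-120,0,0,0]
  gripper: 70

```text
t: 6.28
tcp_pos: [0.5667, -0.2308, 0.1943]
tool_rot: [0.808, -0.589, -0.0, -0.0]
force: [0.3, 1.3, 0.1]
finger_gap: 0.82
```

Run:
```python
from station import *
from h import *
s=sense();print(s["tcp_pos"])
d=snapshot("wrist");np.savez("w1.npz",**d)
p=proj(d,np.array([.57,-.228,.05]));u,v=int(p[0])-80,int(p[1])-70;u=max(u,0);v=max(v,0);print(u,v)
c=d["color"][v:v+140,u:u+180,::-1]
cv2.imwrite("pics/w1c.png",cv2.resize(c,None,fx=4,fy=4,interpolation=cv2.INTER_CUBIC))
```

```text
[ 0.56665679 -0.23082519  0.19427283]
198 112
```

View pics/w1c.png

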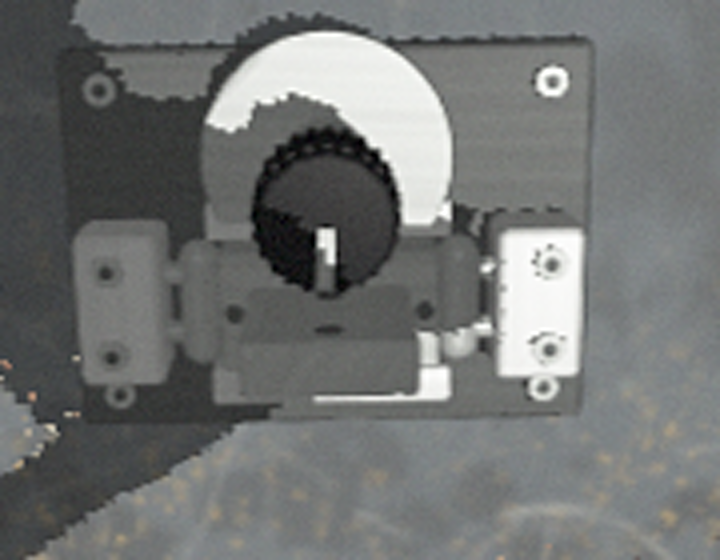

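The bar now points straight at the block (bar from (326,232) to (326,290)), with the flat parallel to the lug. The lug's top face spans about (240–420, 337–393). I'll recompute the pose.

Run:
```python
from station import *
from h import *
d=dict(np.load("w1.npz"))
P=lambda u,v,z:ray(d,198+(u+.5)/4-.5,112+(v+.5)/4-.5,z)
H1=np.mean([P(*p,.030) for p in((75,238),(168,235),(167,380),(84,385))],0)
H2=np.mean([P(*p,.030) for p in((498,230),(583,230),(578,375),(500,377))],0)
y=H1-H2;yaw=np.arctan2(-y[0],y[1]);print(H1,H2,np.linalg.norm(y),"yaw",np.degrees(yaw),"mid",(H1+H2)/2)
pl=[P(*p,.010) for p in((58,52),(593,42),(580,413),(85,420))]
e=pl[0]-pl[1]+pl[3]-pl[2];yw=np.arctan2(-e[0],e[1]);x=np.array([np.cos(yw),np.sin(yw),0]);print("plate yaw",np.degrees(yw),np.mean(pl,0)-.011*x)
L=[P(*p,.074) for p in((240,340),(420,335),(420,393),(240,395))];print("lug",np.mean(L,0),np.linalg.norm(L[0]-L[1]),np.linalg.norm(L[1]-L[2]))
k=P(326,216,.103);b=P(326,290,.105);v=b-k;print("knob",k,"post deg",np.degrees(np.arctan2(v[1],v[0]))-np.degrees(yaw)+180)
f=P(208,238,.04)-P(448,232,.04);print("flat",np.degrees(np.arctan2(-f[0],f[1])-yaw))
```

```text
[ 0.54540534 -0.18856843  0.03      ] [ 0.57573665 -0.27788707  0.03      ] 0.09432819338754525 yaw 18.756742714286755 mid [ 0.56057099 -0.23322775  0.03      ]
plate yaw 18.782692893513804 [ 0.56055925 -0.2328479   0.01      ]
lug [ 0.56092636 -0.23262862  0.074     ] 0.03518433953537829 0.012001391589742685
knob [ 0.59514976 -0.22080114  0.103     ] post deg -0.9287226196033487
flat 0.5328533040292742
```

Run:
```python
from station import *
from h import *
go(sense(),[.5607,-.2328,.0435],-71.2)
```

```text
move [  0.3   6.4 150.4] [ 0.01  0.05 -0.98]
```

Emit:
servo_tool:
  targets:
    - [0.3,6.4,30,0,0,-1]
    - [0.3,6.4,75,0,0,-1]
    - [0.3,6.4,110,0,0,-1]
    - [0.3,6.4,135,0,0,-1]
    - [0.3,6.4,150,0,0,-1]
    - [0.3,6.4,150,0,0,-1]
    - [0.3,6.4,150,0,0,-1]

```text
t: 7.2
tcp_pos: [0.5613, -0.2335, 0.0454]
tool_rot: [0.813, -0.582, 0.001, -0.0]
force: [0.9, -0.1, 0.3]
finger_gap: 0.821
```

Emit:
servo_tool:
  targets:
    - [0,0,0,0,0,0]
    - [0,0,0,0,0,0]
    - [0,0,0,0,0,0]
    - [0,0,0,0,0,0]
    - [0,0,0,0,0,0]
    - [0,0,0,0,0,0]
  gripper: 20
  newtons: 80

```text
t: 7.95
tcp_pos: [0.561, -0.2335, 0.0461]
tool_rot: [0.813, -0.582, 0.001, -0.0]
force: [-0.4, 0.3, 6.2]
finger_gap: 0.404
```

Run:
```python
from station import *
from h import *
s=sense();print(s["force"],s["ft_torque"],s["finger_gap"]*85.4);go(s,[.5607,-.2328,.0435],-71.2)
d=snapshot("side");c=d["color"][150:260,220:350,::-1];cv2.imwrite("pics/s1.png",cv2.resize(c,None,fx=5,fy=5,interpolation=cv2.INTER_CUBIC))
```

```text
[-0.44251014  0.28871223  6.24147549] [0.13347578 0.16917367 0.02656771] 34.49907658270777
move [-0.8  0.   2.6] [-0.06 -0.08  0.02]
```

View pics/s1.png

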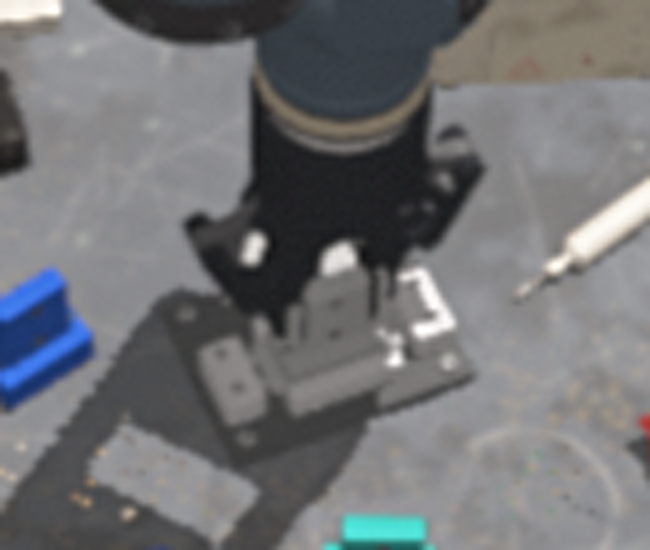

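The lug is gripped between both fingers, with the holder flat and the post clear. The first rock goes toward holder +y (positive turn about tool y), pivoting at jaw height.

Emit:
servo_tool:
  targets:
    - [-1.6,0,-1,0,3.5,0]
    - [-3.3,0,-1.8,0,7,0]
    - [-3.3,0,-1.8,0,7,0]
    - [-3.3,0,-1.8,0,7,0]

```text
t: 8.5
tcp_pos: [0.5599, -0.2302, 0.0486]
tool_rot: [0.812, -0.581, 0.051, 0.036]
force: [-2.2, 1.6, 11.3]
finger_gap: 0.406
```

```bash
cat >> h.py <<'E'
def st(s):
    R=Ro.from_quat(s["tool_rot"]);z=R.apply([0,0,1]);yh=np.array([-np.sin(np.radians(18.8)),np.cos(np.radians(18.8)),0])
    P=s["tcp_pos"]+.0251*z
    print("t %.2f tilt+y %.2f deg, tiltx %.2f"%(s["t"],np.degrees(-(z@yh)),np.degrees(z@np.array([yh[1],-yh[0],0]))),"ptblock",((P-[.561,-.2335,.021])*1000).round(1),"F",s["force"].round(1),"T",s["ft_torque"].round(2),"gap",round(s["finger_gap"]*85.4,1))
E
python3 - <<'E'
from station import *
from h import *
st(sense())
E
```

```text
t 8.50 tilt+y 7.08 deg, tiltx 0.07 ptblock [-0.1  0.4  2.7] F [-2.2  1.6 11.3] T [ 0.4   0.36 -0.02] gap 34.7
```

```bash
cat >> h.py <<'E'
def rows(start,seq,c=25.):
    T=lambda th,h:np.array([-(c+h)*np.sin(np.radians(th)),0,c-(c+h)*np.cos(np.radians(th))])
    R=Ro.from_euler('y',start[0],degrees=True)
    for th,h in seq:
        v=R.inv().apply(T(th,h)-T(*start)).round(1)
        print([float(a)+0. for a in v]+[0,th-start[0],0],end=", ")
    print()
E
python3 - <<'E'
from h import *
rows((7,2),[(0,3),(-7.5,4),(-7.5,4)])
rows((-7.5,4),[(0,5),(8,6),(0,7),(-8,8),(-8,8)])
rows((-8,8),[(0,9),(8,10),(0,11),(-8,12),(-8,12)])
rows((-8,12),[(0,13),(8,14),(0,15),(-8,16),(0,17),(8,18),(8,18)])
rows((8,18),[(0,19),(-8,20),(-8,20)])
E
```

```text
[3.4, 0.0, -0.8, 0, -7, 0], [7.3, 0.0, -1.1, 0, -14.5, 0], [7.3, 0.0, -1.1, 0, -14.5, 0], 
[-3.9, 0.0, -0.7, 0, 7.5, 0], [-8.3, 0.0, -0.9, 0, 15.5, 0], [-4.2, 0.0, -2.7, 0, 7.5, 0], [0.3, 0.0, -4.0, 0, -0.5, 0], [0.3, 0.0, -4.0, 0, -0.5, 0], 
[-4.7, 0.0, -0.7, 0, 8, 0], [-9.6, 0.0, -0.6, 0, 16, 0], [-5.0, 0.0, -2.6, 0, 8, 0], [0.0, 0.0, -4.0, 0, 0, 0], [0.0, 0.0, -4.0, 0, 0, 0], 
[-5.3, 0.0, -0.6, 0, 8, 0], [-10.7, 0.0, -0.5, 0, 16, 0], [-5.6, 0.0, -2.6, 0, 8, 0], [0.0, 0.0, -4.0, 0, 0, 0], [-5.8, 0.0, -4.6, 0, 8, 0], [-11.9, 0.0, -4.3, 0, 16, 0], [-11.9, 0.0, -4.3, 0, 16, 0], 
[6.1, 0.0, -0.6, 0, -8, 0], [12.4, 0.0, -0.3, 0, -16, 0], [12.4, 0.0, -0.3, 0, -16, 0],
```

Emit:
servo_tool:
  targets:
    - [3.4,0,-0.8,0,-7,0]
    - [7.3,0,-1.1,0,-14.5,0]
    - [7.3,0,-1.1,0,-14.5,0]
    - [7.3,0,-1.1,0,-14.5,0]

```text
t: 9.0
tcp_pos: [0.5621, -0.2368, 0.0489]
tool_rot: [0.811, -0.581, -0.052, -0.037]
force: [1.0, -1.1, 2.2]
finger_gap: 0.405
```

Run:
```python
from station import *
from h import *
st(sense())
d=snapshot("side");c=d["color"][150:260,220:350,::-1];cv2.imwrite("pics/s2.png",cv2.resize(c,None,fx=5,fy=5,interpolation=cv2.INTER_CUBIC))
```

```text
t 9.00 tilt+y -7.30 deg, tiltx 0.05 ptblock [ 0.1 -0.3  3. ] F [ 1.  -1.1  2.2] T [-0.07 -0.17 -0.16] gap 34.6
```

View pics/s2.png

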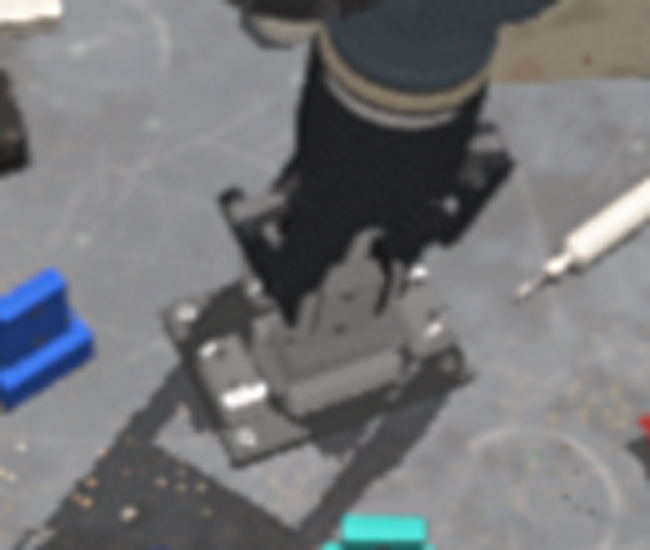

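The lug is clearly tilted toward holder −y, the holder is flat, and forces are small. I'll keep rocking with 2 mm of lift per stroke.

Emit:
servo_tool:
  targets:
    - [-3.9,0,-0.7,0,7.5,0]
    - [-8.3,0,-0.9,0,15.5,0]
    - [-4.2,0,-2.7,0,7.5,0]
    - [0.3,0,-4,0,-0.5,0]

```text
t: 9.55
tcp_pos: [0.5582, -0.2322, 0.0519]
tool_rot: [0.812, -0.579, -0.063, -0.042]
force: [-5.8, 3.0, 4.3]
finger_gap: 0.401
```

Run:
```python
from station import *
from h import *
st(sense())
```

```text
t 9.55 tilt+y -8.66 deg, tiltx -0.37 ptblock [-4.2  4.9  6.1] F [-5.8  3.   4.3] T [ 0.71  1.28 -0.04] gap 34.2
```

Emit:
servo_tool:
  targets:
    - [0,0,0,0,0,0]
    - [0,0,0,0,0,0]

```text
t: 9.8
tcp_pos: [0.5592, -0.2346, 0.0514]
tool_rot: [0.811, -0.58, -0.06, -0.04]
force: [-2.0, 3.5, -0.1]
finger_gap: 0.4
```

Run:
```python
from station import *
from h import *
st(sense())
```

```text
t 9.80 tilt+y -8.26 deg, tiltx -0.26 ptblock [-3.1  2.2  5.6] F [-2.   3.5 -0.1] T [ 0.38  0.36 -0.17] gap 34.2
```

Emit:
servo_tool:
  targets:
    - [0,0,0,0,0,0]
    - [0,0,0,0,0,0]

```text
t: 10.05
tcp_pos: [0.5595, -0.2352, 0.0515]
tool_rot: [0.811, -0.58, -0.06, -0.04]
force: [-3.2, 4.4, -1.9]
finger_gap: 0.404
```

Run:
```python
from station import *
from h import *
st(sense())
d=snapshot("side");c=d["color"][150:260,220:350,::-1];a=cv2.imread("pics/s2.png");b=cv2.resize(c,None,fx=5,fy=5,interpolation=cv2.INTER_CUBIC)
# bystander plate corner shift between s2 and now, by phase correlation / template on left housing
for (x0,y0,x1,y1) in ((190,330,270,430),(160,290,215,340),(440,340,475,390)):
    t=a[y0:y1,x0:x1];m=cv2.matchTemplate(b[y0-30:y1+30,x0-30:x1+30],t,cv2.TM_CCOEFF_NORMED);print(cv2.minMaxLoc(m)[1],np.array(cv2.minMaxLoc(m)[3])-30)
cv2.imwrite("pics/s3.png",b)
```

```text
t 10.05 tilt+y -8.23 deg, tiltx -0.25 ptblock [-2.8  1.7  5.6] F [-3.2  4.4 -1.9] T [ 0.45  0.59 -0.1 ] gap 34.5
0.9238489866256714 [-7  7]
0.9312069416046143 [-8 11]
0.929896354675293 [-4  4]
```

View pics/s3.png

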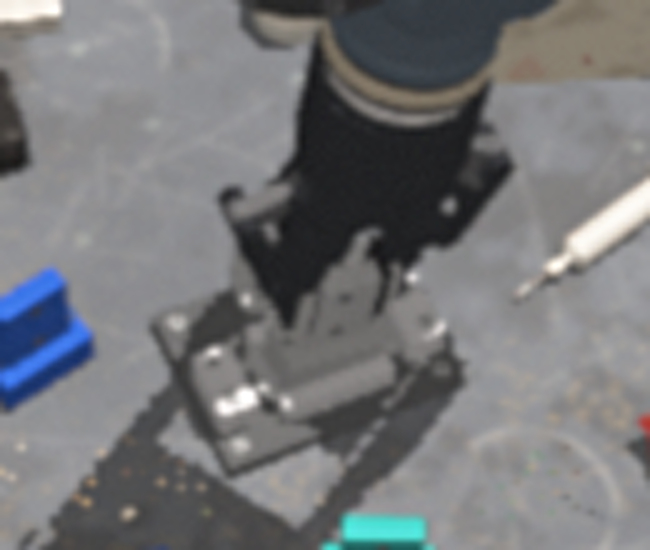

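The quick double stroke slid the holder about 3 mm on the bench. It is still flat, and the block moved with it. I'll go slower and recentre the command slightly.

Run:
```python
from h import *
L=np.linspace
def seq(h,n=4):
    a=[(float(t),h+.5*i) for i,t in enumerate([-4,0,4,8],1)];return a+[(t,h+2+.5*i) for i,t in enumerate([4.,0.,-4.,-8.],1)]+[(-8.,h+4)]
for h in(8,12): rows((-8,h),seq(h))
```

```text
[-2.3, 0.0, -0.4, 0, 4.0, 0], [-4.7, 0.0, -0.7, 0, 8.0, 0], [-7.2, 0.0, -0.7, 0, 12.0, 0], [-9.6, 0.0, -0.6, 0, 16.0, 0], [-7.4, 0.0, -1.7, 0, 12.0, 0], [-5.0, 0.0, -2.6, 0, 8.0, 0], [-2.5, 0.0, -3.4, 0, 4.0, 0], [0.0, 0.0, -4.0, 0, 0.0, 0], [0.0, 0.0, -4.0, 0, 0.0, 0], 
[-2.6, 0.0, -0.4, 0, 4.0, 0], [-5.3, 0.0, -0.6, 0, 8.0, 0], [-8.0, 0.0, -0.7, 0, 12.0, 0], [-10.7, 0.0, -0.5, 0, 16.0, 0], [-8.2, 0.0, -1.6, 0, 12.0, 0], [-5.6, 0.0, -2.6, 0, 8.0, 0], [-2.8, 0.0, -3.4, 0, 4.0, 0], [0.0, 0.0, -4.0, 0, 0.0, 0], [0.0, 0.0, -4.0, 0, 0.0, 0],
```

Emit:
servo_tool:
  targets:
    - [-3.3,1,-0.4,0,4,0]
    - [-6.2,1,-0.7,0,8,0]
    - [-8.7,1,-0.7,0,12,0]
    - [-11.1,1,-0.6,0,16,0]
    - [-8.9,1,-1.7,0,12,0]
    - [-6.5,1,-2.6,0,8,0]
    - [-4,1,-3.4,0,4,0]
    - [-1.5,1,-4,0,0,0]
    - [-1.5,1,-4,0,0,0]

```text
t: 11.22
tcp_pos: [0.5596, -0.2347, 0.0576]
tool_rot: [0.811, -0.581, -0.06, -0.042]
force: [-2.3, 5.4, 9.1]
finger_gap: 0.402
```

```bash
cat >> h.py <<'E'
def holdshift(d,name):
    b=cv2.resize(d["color"][150:260,220:350,::-1],None,fx=5,fy=5,interpolation=cv2.INTER_CUBIC);cv2.imwrite(name,b);a=cv2.imread("pics/s2.png")
    for (x0,y0,x1,y1) in ((190,330,270,430),(215,415,260,465),(440,340,475,390)):
        t=a[y0:y1,x0:x1];m=cv2.matchTemplate(b[y0-40:y1+40,x0-40:x1+40],t,cv2.TM_CCOEFF_NORMED);r=cv2.minMaxLoc(m);print(round(r[1],2),(np.array(r[3])-40)/5)
E
python3 - <<'E'
from station import *
from h import *
st(sense());holdshift(snapshot("side"),"pics/s4.png")
E
```

```text
t 11.22 tilt+y -8.35 deg, tiltx -0.07 ptblock [-2.6  2.3 11.8] F [-2.3  5.4  9.1] T [1.83 0.71 0.09] gap 34.3
0.97 [-0.4  1. ]
0.95 [-0.4  1.2]
0.96 [-0.2  0.6]
```

Lift is now about 12 mm and the holder has slid back to near its original spot. One more stroke pair will clear the jaws.

Run:
```python
from h import *
rows((-8,12),[(-4.,12.5),(0.,13.),(4.,13.5),(7.,14.),(3.5,15.),(0.,16.),(-3.5,17.),(-7.,18.),(-7.,18.)])
```

```text
[-2.6, 0.0, -0.4, 0, 4.0, 0], [-5.3, 0.0, -0.6, 0, 8.0, 0], [-8.0, 0.0, -0.7, 0, 12.0, 0], [-10.1, 0.0, -0.7, 0, 15.0, 0], [-8.0, 0.0, -2.2, 0, 11.5, 0], [-5.7, 0.0, -3.6, 0, 8.0, 0], [-3.3, 0.0, -4.9, 0, 4.5, 0], [-0.8, 0.0, -6.0, 0, 1.0, 0], [-0.8, 0.0, -6.0, 0, 1.0, 0],
```

Emit:
servo_tool:
  targets:
    - [-2.6,0,-0.4,0,4,0]
    - [-5.3,0,-0.6,0,8,0]
    - [-8,0,-0.7,0,12,0]
    - [-10.1,0,-0.7,0,15,0]
    - [-8,0,-2.2,0,11.5,0]
    - [-5.7,0,-3.6,0,8,0]
    - [-3.3,0,-4.9,0,4.5,0]
    - [-0.8,0,-6,0,1,0]
    - [-0.8,0,-6,0,1,0]

```text
t: 12.4
tcp_pos: [0.5626, -0.239, 0.0641]
tool_rot: [0.812, -0.581, -0.047, -0.035]
force: [-0.8, -0.3, 6.9]
finger_gap: 0.405
```

Run:
```python
from station import *
from h import *
st(sense());holdshift(snapshot("side"),"pics/s5.png")
```

```text
t 12.40 tilt+y -6.68 deg, tiltx 0.16 ptblock [ 0.8 -2.7 18.2] F [-0.8 -0.3  6.9] T [-0.03  0.05  0.  ] gap 34.6
0.94 [-1.4  1.2]
0.97 [-1.6  1.6]
0.98 [-1.2  1.2]
```

View pics/s5.png

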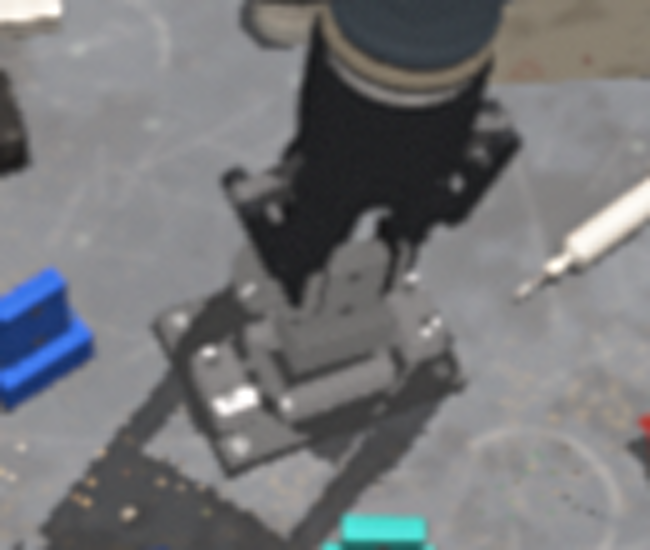

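Run:
```python
from h import *
rows((-7,18),[(-7.,20.),(-5.,23.),(-2.5,26.),(0.,29.),(0.,33.),(0.,37.),(0.,40.),(0.,40.),(0.,40.),(0.,40.)])
```

```text
[0.0, 0.0, -2.0, 0, 0.0, 0], [-1.7, 0.0, -5.0, 0, 2.0, 0], [-4.0, 0.0, -7.8, 0, 4.5, 0], [-6.6, 0.0, -10.6, 0, 7.0, 0], [-7.1, 0.0, -14.6, 0, 7.0, 0], [-7.6, 0.0, -18.5, 0, 7.0, 0], [-7.9, 0.0, -21.5, 0, 7.0, 0], [-7.9, 0.0, -21.5, 0, 7.0, 0], [-7.9, 0.0, -21.5, 0, 7.0, 0], [-7.9, 0.0, -21.5, 0, 7.0, 0],
```

Emit:
servo_tool:
  targets:
    - [0,0,-2,0,0,0]
    - [-1.7,0,-5,0,2,0]
    - [-4,0,-7.8,0,4.5,0]
    - [-6.6,0,-10.6,0,7,0]
    - [-7.1,0,-14.6,0,7,0]
    - [-7.6,0,-18.5,0,7,0]
    - [-7.9,0,-21.5,0,7,0]
    - [-7.9,0,-21.5,0,7,0]
    - [-7.9,0,-21.5,0,7,0]
    - [-7.9,0,-21.5,0,7,0]

```text
t: 13.7
tcp_pos: [0.5589, -0.2322, 0.0848]
tool_rot: [0.813, -0.582, -0.0, -0.0]
force: [-0.1, -1.0, -1.9]
finger_gap: 0.407
```

Run:
```python
from station import *
from h import *
s=sense();st(s);print(s["qd"].round(3));holdshift(snapshot("side"),"pics/s6.png")
```

```text
t 13.70 tilt+y -0.02 deg, tiltx -0.01 ptblock [-2.1  1.3 38.7] F [-0.1 -1.  -1.9] T [ 0.02 -0.01 -0.05] gap 34.8
[-0.001  0.    -0.    -0.001 -0.     0.002]
0.75 [-1.8  1.6]
0.61 [-4.6 -4. ]
0.66 [8.  6.4]
```

View pics/s6.png

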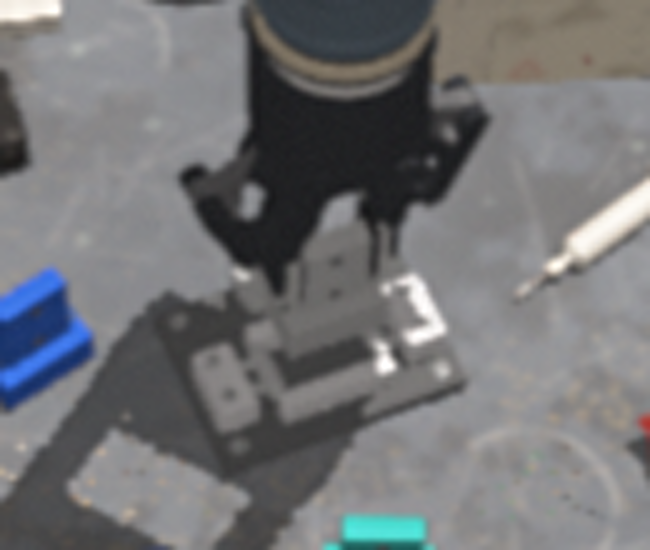

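```bash
python3 -c "
from station import *
print(sign_off())"
```

```text
the job is handed in; nothing more can be done
None
```

The job is handed in at t ≈ 13.7 s of 51 s, with the block free and held upright over its pocket; no verdict was reported.

**What I did:** I turned the post clockwise by about 84°. A close view afterwards showed its flat within about 1° of square to the block. I then gripped the lug across its 36 mm. I rocked the block about 7–8° toward +y, then −y, repeatedly, at about 2 mm of lift per stroke, until it cleared the jaws. Finally I straightened it and raised it.

**Last checks:**
- **Block:** the tool's tilt is about 0°, and the arm is still. The lift is about 39 mm, which puts the underside about 19 mm above the jaw housings.
- **Contact:** the wrist force is −1.9 N, which is just the block's weight, so it touches nothing of the holder.
- **Holder:** it looked flat on the bench in the last side view.

**What went differently:** one quick double stroke slid the holder about 3 mm on the bench, so I rocked more slowly after that; it ended roughly 3 mm from where it started. In the final view my automatic check of the holder's position matched poorly because the gripper covered it, so that check was by eye. The post was partly hidden then as well, so its angle was not measured again after it was turned.

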